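Check the pump's level with its gauge rod

ROBOT

A 6-joint arm with a two-finger parallel gripper is mounted at the origin on a cart in front of the work surface, level with it; the furniture and walls round the work are solid. World frame = base frame: x ahead of the robot, y to its left, z up, the work surface at z = 0. Lengths are in m, angles in rad, forces in N, time in s.
With the tool pointing down it reaches from about 0.325 to 1 m from the base axis. Payload 5.1 kg.
Tool frame: the origin (TCP) lies at the very end of the fingers, on their centre line; the grasp point (between the pads) lies ctrl.tcp_to_grasp behind it (ctrl.tcp_to_grasp is the distance from the TCP to the grasp point, in m); z points along the fingers, y is the line along which they close (so a half turn about z gives the same grasp; the last joint's range is limited). The gripper opens to 85 mm and grips with 20 to 120 N. Pads are 22 mm wide; open, the fingers measure 114 mm over their backs; the gripper's body (76 mm by 85 mm) begins 54 mm behind the grasp point. The pads swing forward as they close: fully open they stand 13 mm farther back than shut.
Start: joints at [-1.276, 0.124, 1.65, -0, 1.367, -0.083], TCP at [0.24, -0.604, 0.231] pointing down, gripper open.
Joint ranges: [-2.61, 2.61], [-1.02, 2.33], [0.03, 2.71], [-1.35, 4.49], [0.32, 2.68], [-2.91, 2.91]. Speed limits (rad/s): [2.57, 2.57, 3.14, 3.14, 3.14, 3.14].

INTERFACE

Orientations are given as a unit quaternion [x, y, z, w].
In Python, from bench import ctrl gives the robot as it stands.
- The arm moves only by the shell command python3 -m handwheel 'ROWS' [OPENING] [FORCE]. ROWS is JSON, a list of rows, each an object of numbers: "x", "y", "z": the shift along the world's x, y, z in cm; "wx", "wy", "wz": the turn, a rotation vector about the world's x, y, z in rad. In form: [{"x": .., "y": .., "z": .., "wx": .., "wy": .., "wz": ..}, ...]. A call has 1 to 10 rows; each row is the pose to reach, as a shift and turn from the pose commanded when the call began; what a row does not reach only later rows make up. A row lasts 1/8 s, in which the tool goes at most 62.5 mm and 10.7 degrees, less where a joint would pass 70% of its speed; a pose out of reach is approached as far as the arm can. A call with a gripper value outside its range is refused whole. OPENING is the gripper's target within -1 to 1 (fully open at 1, half-way at 0, shut at -1), set as the call begins (- or left out, the last holds). The fingers move at their own pace and stop on an object; FORCE is the grip in N (left out, the last holds). Time passes only in rows, so rows that repeat a pose let the fingers close. It gives the time, the measured TCP pose, the force, the opening and the grip force at its end, in the units of the state.
- ctrl.read_state(): the state, without advancing time (a new reading comes with each control period).
- ctrl.get_image(name): name is "scene" or "top"; returns a dict with "pixels" (384x512x3 uint8, red, green, blue), "camera_matrix" (3x3 intrinsics, pixels), "k1" (the pictures are not rectified: a ray, as slopes to the right and down, at radius r is drawn at 1 + k1 r^2 times it, then the intrinsics apply), "T" (4x4, takes a point from camera to world coordinates). Camera axes: x right, y up, looking along -z (the intrinsics and any distortion apply to the point x, -y, -z); pixel columns grow to the right and rows downward; lengths in m; the calibration is good to about 2 mm. A picture is of the moment at which its call begins. There is no depth.
- ctrl.close_job(): hands the job in; it is judged then, once.
Trained networks look in a picture, given as the dict that the camera call returned (one of the last four; its "shot" number tells which), for a name from the list of things; names that differ only in an ending like _2 or _b are one class to them, and where a whole thing is asked for, a point or a joint stands for the part that bears it (a point fixed in the world has none). Each returns a list of dicts, best first, with "score" (0 to 1); they miss things now and then, are a little off and sometimes report something else, mostly with a low value. They report only what shows in the picture. A call takes as long as a camera call. They do not tell look-alikes from the thing itself.
- ctrl.look_for(thing, picture): "at" ([column, row] in pixels, amid what is visible of it).
- ctrl.landmark_of(thing, picture): "at" ([column, row] in pixels: a listed point, or the origin of a listed thing).
The state is a dict: "clock": time; "joint_pos": joint angles; "dq": joint speeds; "joint_torque": joint torques, N m; "tool_pos": TCP position; "eef_rot": TCP orientation; "ft_force": force on the tool from outside, world axes, zero at the start; "moment": the same for the moment, N m; "grip_width": finger opening in m; "gripper_force": force on a finger pad.
Only numpy, scipy, OpenCV 4.12 (cv2) and the standard library are available. Lean on these libraries where they do the work, as an engineer would, in place of code of your own. Each camera call takes 0.05 s, during which the arm holds its last target. There are 200 camera calls.

TASK

Check the level in the small grey vacuum pump: take its gauge rod out of the wooden cradle, push it tip first into the pump's slanted guide tube until the collar stops against the mouth of the tube, then draw it all the way out again. Present it for reading: finish while still holding the rod level in the air, with its tip about 10 cm above the middle of the white tile and the rod touching nothing but the gripper. Leave the bottle, cup, vial and marker where they are.

Things in the scene. Friction and masses are not known exactly. Their poses are not given: they have to be found in the camera images.
- gauge_rod: Loose gauge rod, 180 mm long, 85 g: steel rod 9 mm thick with two dark rings near its tapered tip, round collar 34 mm across, and a black flat-sided handle. Origin: on the axis at the collar's tip-side face; +x runs to the tip at x = +110 mm. Collar x -6 to 0; handle x -70 to -6 mm, 14 mm wide along y, 20 mm along z (z up at the start). Mass centre near x = +22 mm. Starts level in the cradle.
- rod_tip (a point): The end of the gauge rod's tip, on its axis (x = +110 mm in the rod's frame).
- rod_handle (a point): The middle of the gauge rod's handle, on the rod's axis (x = -38 mm in the rod's frame).
- cradle: Fixed wooden cradle: base 110 x 54 x 8 mm, two upright forks open at the top that carry the steel part of the rod, its axis 60 mm above the desk. Origin: centre of the underside; +x towards the rod's tip. Forks at x = -35 and +40 mm, 32 mm wide; prongs end 10.5 mm above the rod's axis. The rod's origin starts at x = -50 mm, so its handle sticks out at the -x end. Lift the rod straight up.
- pump: Fixed small vacuum pump: grey case 80 x 100 mm in plan, 100 mm high, with a finned round motor behind it; a black terminal box on the motor reaches 117 mm high. Origin: on the desk under the pump. -x is its front, from which the guide tube rises slantwise; case x -50 to +30 mm, y -50 to +50 mm; motor to x = +122 mm.
- guide_tube: Steel guide tube on the pump's front, 35 degrees above horizontal. Origin: centre of its mouth, 93 mm above the desk, 111 mm ahead of the pump's origin. +z points out of the tube along its centre line, up and away from the case. Bore 14 mm, flaring over the last 12 mm to 26 mm; rim 32 mm; free for over 115 mm. Fully in, the rod lies along it, tip down, the rod's origin at this origin.
- tile: Fixed white ceramic tile, square, 90 x 90 x 8 mm, lying on the desk. Origin: centre of its underside.
- tile_top (a point): Centre of the tile's top face, 8 mm above the desk.
- bottle: Bystander: amber glass bottle with a white cap, 33 mm in diameter, 69 mm high. Origin: centre of its underside.
- cup: Bystander: small clear plastic cup, 70 mm in diameter, 47 mm high. Origin: centre of its underside.
- vial: Bystander: clear vial with a white cap, 25 mm in diameter, 61 mm high. Origin: centre of its underside.
- marker: Bystander: black marker lying on the desk, 133 mm long and 14 mm thick. Origin: underside, at its middle.
Mind the look-alikes: they are no part of the job. There is more than one size of the tile; the one meant has the size given above.

How it is judged:
On the way, in this order (a step that is already met when the one before it is completed fails the run):
1. the gauge rod is fully in the guide tube, its collar stopped at the mouth (distance between gauge_rod and guide_tube below 0.006 m and z of gauge_rod in the frame of guide_tube below 0.004 m and z of rod_tip in the frame of guide_tube below -0.1 m and angle between the x axis of gauge_rod and the z axis of guide_tube, either way round below 0.08 rad), for 0.2 s.
2. the rod is drawn all the way out of the tube (z of rod_tip in the frame of guide_tube above 0.005 m), for 0.1 s.
At the end, for the whole second after the job is handed in: The gripper holds the gauge rod level within 8.5 degrees, at rest, its tip 50 to 160 mm above the tile's top and within 35 mm of the tile's middle seen from above, and none of tile, cradle, pump and bystanders touches the rod (angle between gauge_rod's own x axis and vertical between 1.42 and 1.72 rad and horizontal distance between rod_tip and tile_top below 0.035 m and height (world z) of rod_tip between 0.058 and 0.168 m and contact force between gauge_rod and the fingers above 1 N and contact force between gauge_rod and tile below 0.2 N and contact force between gauge_rod and cradle below 0.2 N and contact force between gauge_rod and pump below 0.2 N and contact force between gauge_rod and bottle below 0.2 N and contact force between gauge_rod and cup below 0.2 N and contact force between gauge_rod and vial below 0.2 N and contact force between gauge_rod and marker below 0.2 N and linear speed of gauge_rod below 0.03 m/s); the arm keeps its last pose, push and grip.
It fails at once if the bottle is moved more than 30 mm (distance of bottle from where it was at the start of the episode above 0.03 m).
It fails at once if the cup is moved more than 30 mm (distance of cup from where it was at the start of the episode above 0.03 m).
It fails at once if the vial is moved more than 30 mm (distance of vial from where it was at the start of the episode above 0.03 m).
It fails at once if the marker is moved more than 30 mm (distance of marker from where it was at the start of the episode above 0.03 m).
It also fails if it takes over 53 s, if anything falls off the work surface, if the arm or the gripper's body presses on something with over 40 N, if the wrist force passes 120 N, or if a joint passes its speed limit or range.

## Working session

There is one attempt and no reset: what is moved stays moved. The work goes in short steps, Python scripts to look and compute and a shell command to move; the robot and the scene stay as the last step left them, time stands still between calls to the robot, and variables do not carry over. Pictures are saved under pics/ and viewed, at most 13 in all, crops included, and the job is handed in when it is done.

```bash
ls; mkdir -p pics; cat > h.py <<'E'
import numpy as np, cv2
from bench import ctrl
def px2ray(im,uv):
    K=np.array(im["camera_matrix"]);T=np.array(im["T"]);k=im["k1"]
    d=np.array([(uv[0]-K[0,2])/K[0,0],(uv[1]-K[1,2])/K[1,1]]);s=d.copy()
    for _ in range(30): s=d/(1+k*(s@s))
    v=T[:3,:3]@np.array([s[0],-s[1],-1.]);return T[:3,3],v/np.linalg.norm(v)
def onz(im,uv,z):
    o,v=px2ray(im,uv);return o+v*(z-o[2])/v[2]
def proj(im,p):
    K=np.array(im["camera_matrix"]);T=np.array(im["T"]);k=im["k1"]
    q=T[:3,:3].T@(np.array(p)-T[:3,3]);s=np.array([q[0],-q[1]])/-q[2];s=s*(1+k*(s@s))
    return np.array([K[0,0]*s[0]+K[0,2],K[1,1]*s[1]+K[1,2]])
def tri(a,ua,b,ub):
    o1,v1=px2ray(a,ua);o2,v2=px2ray(b,ub)
    t=np.linalg.lstsq(np.c_[v1,-v2],o2-o1,rcond=None)[0]
    p,q=o1+t[0]*v1,o2+t[1]*v2;return (p+q)/2,np.linalg.norm(p-q)
E
python3 - <<'E'
from h import *
np.set_printoptions(precision=4,suppress=True)
a=ctrl.get_image("scene");b=ctrl.get_image("top")
for n,i in(("scene",a),("top",b)):
    cv2.imwrite(f"pics/{n}0.png",i["pixels"][:,:,::-1]);print(n,i["T"],i["k1"],i["camera_matrix"])
for t in["gauge_rod","rod_tip","rod_handle","cradle","pump","guide_tube","tile","tile_top","bottle","cup","vial","marker"]:
    for n,i in(("scene",a),("top",b)):
        print(t,n,[(np.round(d["at"],1).tolist(),round(d["score"],2)) for d in ctrl.landmark_of(t,i)[:4]])
print(ctrl.read_state(),ctrl.tcp_to_grasp)
E
```

```text
pics
scene [[ 0.7405  0.2744 -0.6135 -0.1164]
 [-0.6719  0.2823 -0.6847 -0.6336]
 [-0.0147  0.9192  0.3934  0.4779]
 [ 0.      0.      0.      1.    ]] 0.013770461603846722 [[367.3815   0.     249.7593]
 [  0.     367.3815 185.9595]
 [  0.       0.       1.    ]]
top [[-0.0094  0.9825 -0.1858  0.2821]
 [-0.9999 -0.01   -0.002   0.0315]
 [-0.0038  0.1857  0.9826  1.2033]
 [ 0.      0.      0.      1.    ]] -0.16384645339923673 [[455.631    0.     264.7891]
 [  0.     455.631  183.267 ]
 [  0.       0.       1.    ]]
gauge_rod scene [([189.7, 179.4], 0.71), ([243.7, 218.2], 0.24)]
gauge_rod top [([182.2, 212.0], 0.86), ([368.8, 228.2], 0.28)]
rod_tip scene [([207.0, 192.8], 0.71)]
rod_tip top [([223.8, 219.1], 0.83)]
rod_handle scene [([183.1, 178.0], 0.67)]
rod_handle top [([168.8, 210.0], 0.89)]
cradle scene [([197.6, 205.5], 0.93)]
cradle top [([166.1, 210.8], 0.43)]
pump scene [([379.2, 247.7], 0.98), ([187.6, 181.4], 0.52)]
pump top [([383.6, 152.9], 0.83), ([166.8, 162.3], 0.59), ([202.9, 215.9], 0.32)]
guide_tube scene [([338.6, 203.6], 0.72), ([205.7, 196.1], 0.32)]
guide_tube 
[... 460 characters left out ...]
]
vial scene [([302.3, 279.9], 0.63), ([341.4, 199.5], 0.18)]
vial top [([370.2, 228.0], 0.52)]
marker scene [([214.0, 182.5], 0.42), ([303.4, 278.7], 0.25)]
marker top [([165.9, 162.1], 0.74)]
{'clock': 1.3, 'joint_pos': array([-1.2756,  0.1238,  1.6503, -0.    ,  1.3675, -0.0826]), 'dq': array([-0.0004,  0.0001,  0.0012, -0.0008,  0.001 ,  0.0012]), 'joint_torque': array([ -0.    , -42.359 , -36.5747,  -0.0002,   0.0006,  -0.    ]), 'tool_pos': array([ 0.2397, -0.6042,  0.2313]), 'eef_rot': array([ 0.9822,  0.1878, -0.    ,  0.    ]), 'ft_force': array([ 0.9311, -0.0705,  0.621 ]), 'moment': array([-0.0446, -0.0139,  0.0305]), 'gripper_force': 0.0, 'grip_width': 0.08519360183991598} 0.0187
```

View images.

View pics/scene0.png

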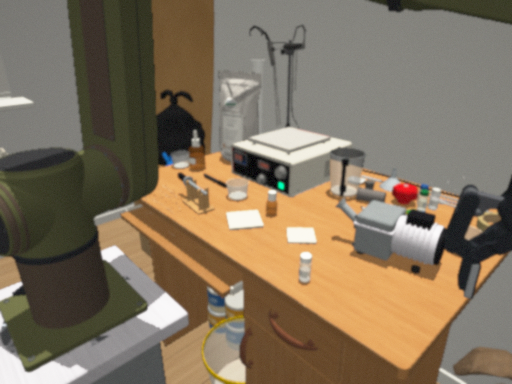

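View pics/top0.png

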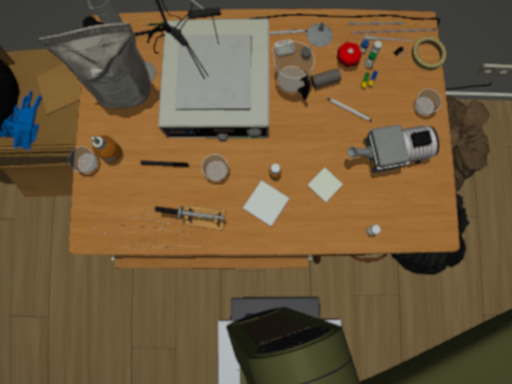

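In the scene view, the rod lies in its cradle at about (195,190). In the top view, the handle is at (168,210) and the tip at (224,218). Candidates for each item, in the top view:
- **Rod:** the black and steel rod in the cradle at (190,214). It could be confused with the marker at (165,163) or a pen at (349,109).
- **Tile:** a large one at (266,202) or a small one at (325,185), to be settled by size.
- **Pump:** only one, at (400,148), with its tube mouth at (354,153).

Next I'll measure these and check a crop.

```bash
python3 - <<'E'
from h import *
np.set_printoptions(precision=4,suppress=True)
a=ctrl.get_image("scene");b=ctrl.get_image("top")
for n,ua,ub in(("tip",(207,192.8),(223.8,219.1)),("handle",(183.1,178),(168.8,210)),("rod0",(189.7,179.4),(182.2,212)),("tube",(338.6,203.6),(353.7,153.8)),("cradle",(197.6,205.5),(166.1,210.8)),("tileA",(304.1,235.5),(327.5,186.6)),("bottle",(270.4,214.1),(278.2,175.8))):
    print(n,*tri(a,ua,b,ub))
print("rod on z=.06",[onz(b,u,.06) for u in((223.8,219.1),(168.8,210),(182.2,212))])
print("tube z.093",onz(b,(353.7,153.8),.093),"pump z0",onz(b,(383.6,152.9),0))
g=cv2.cvtColor(b["pixels"],cv2.COLOR_RGB2HSV)
m=((g[...,1]<60)&(g[...,2]>150)).astype(np.uint8)
n,l,s,c=cv2.connectedComponentsWithStats(m)
for k in range(1,n):
    if s[k,4]>300 and 160<c[k,1]<240 and 220<c[k,0]<360:
        r=cv2.minAreaRect(cv2.findContours((l==k).astype(np.uint8),0,2)[0][0]);P=np.array([onz(b,u,.008)for u in cv2.boxPoints(r)])
        print("tile",c[k],P.mean(0),np.linalg.norm(P-np.roll(P,1,0),axis=1))
x=cv2.resize(b["pixels"][190:240,140:240,::-1],None,fx=7,fy=7,interpolation=2)
y=cv2.resize(b["pixels"][110:180,335:445,::-1],None,fx=6,fy=6,interpolation=2)
w=np.zeros((600,800,3),np.uint8);x=cv2.resize(x,(600,300));y=cv2.resize(y,(471,300));w[:300,:600]=x;w[300:,:471]=y
cv2.imwrite("pics/crop1.png",w)
q=np.zeros((600,800,3),np.uint8);q[:300,:400]=cv2.resize(a["pixels"][160:220,165:245,::-1],(400,300),interpolation=2);q[300:,:480]=cv2.resize(a["pixels"][190:280,320:464,::-1],(480,300),interpolation=2);cv2.imwrite("pics/crop2.png",q)
for nme,u in(("bottle",(278.2,175.8)),("cup",(215.5,169.9)),("vial",(370.2,228)),("marker",(165.9,162.1))):print(nme,onz(b,u,0))
E
```

```text
tip [0.4098 0.1359 0.0635] 0.0069285535670596966
handle [0.4302 0.2795 0.0609] 0.0025453964678973187
rod0 [0.4264 0.2421 0.068 ] 0.0032195934292019892
tube [ 0.5645 -0.1905  0.0934] 0.002614557356236109
cradle [ 0.4612  0.2995 -0.0522] 0.041539293161654924
tileA [ 0.5004 -0.1365  0.0077] 0.008114161310575357
bottle [ 0.527  -0.0012  0.0075] 0.003029939898457889
rod on z=.06 [array([0.4073, 0.1381, 0.06  ]), array([0.4314, 0.2791, 0.06  ]), array([0.4261, 0.2444, 0.06  ])]
tube z.093 [ 0.5655 -0.1916  0.093 ] pump z0 [ 0.5913 -0.2939  0.    ]
tile [324.5561 184.2385] [ 0.5039 -0.1265  0.008 ] [0.0678 0.068  0.0684 0.0676]
tile [265.7125 202.7897] [0.4555 0.0319 0.008 ] [0.0895 0.0906 0.0905 0.09  ]
bottle [ 0.5297 -0.0024  0.    ]
cup [0.5478 0.1672 0.    ]
vial [ 0.3855 -0.2457  0.    ]
marker [0.5713 0.304  0.    ]
```

View pics/crop1.png

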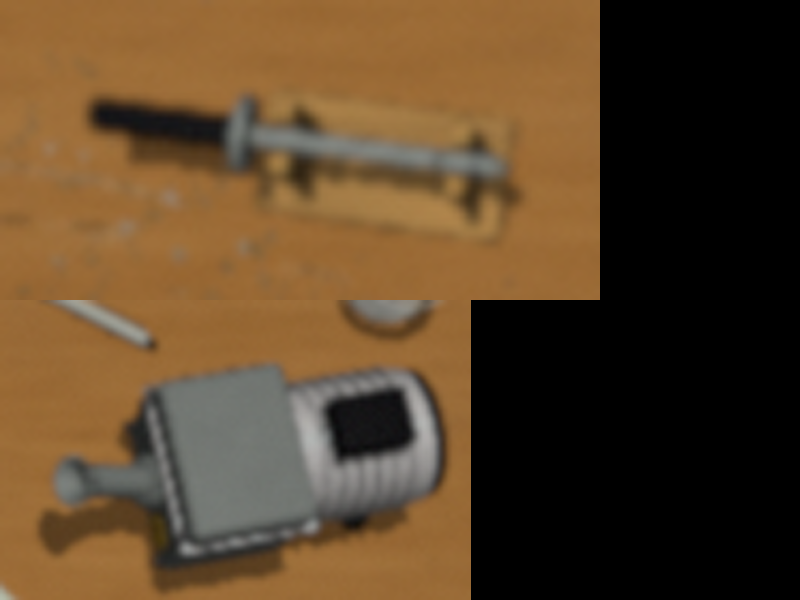

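View pics/crop2.png

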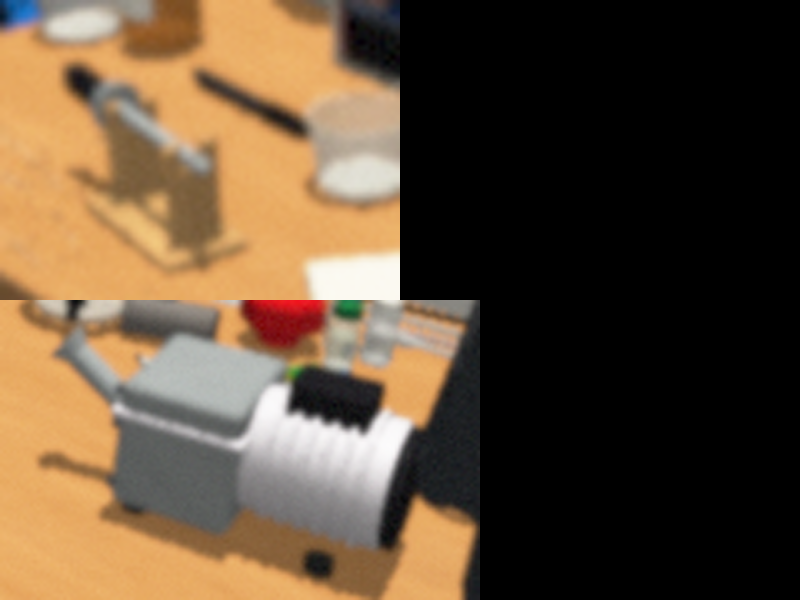

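Sizes settle the tile: the 90 mm one is the large tile at top (266,203), world (0.456, 0.032); the other measures 68 mm. The crops show the rod's handle end, collar and tip at top pixels (155,209), (180,212) and (224,218), and the tube mouth at about (351,152). I'll fit the rod and pump poses next.

```bash
python3 - <<'E'
from h import *
from scipy.optimize import least_squares
np.set_printoptions(precision=4,suppress=True)
a=ctrl.get_image("scene");b=ctrl.get_image("top")
e,c,t=[onz(b,u,.06) for u in((155.3,208.7),(180.2,212.2),(224.5,218))]
print("rod",e,c,t,np.linalg.norm(t-e),np.linalg.norm(t-c),np.degrees(np.arctan2(*(t-e)[1::-1])))
C=lambda x,y:(335+x/4.28,110+(y-300)/4.286); S=lambda x,y:(320+x/3.333,190+(y-300)/3.333)
pts=[((-.05,.05,.1),C(158,385)),((.03,.05,.1),C(280,366)),((.03,-.05,.1),C(318,520)),((-.05,-.05,.1),C(188,550)),((-.111,0,.093),C(70,480))]
sp=[((-.05,-.05,.1),S(122,400)),((.03,-.05,.1),S(240,432)),((-.05,.05,.1),S(180,335)),((.03,.05,.1),S(287,362)),((-.111,0,.093),S(72,345))]
def W(p,q):
    R=np.array([[np.cos(p[2]),-np.sin(p[2])],[np.sin(p[2]),np.cos(p[2])]]);return [*(R@q[:2]+p[:2]),q[2]]
for nm,A in(("top",[(b,pts)]),("scene",[(a,sp)]),("both",[(a,sp),(b,pts)])):
    r=least_squares(lambda p:np.concatenate([proj(i,W(p,q))-u for i,l in A for q,u in l]),[.59,-.3,-1.57])
    print(nm,r.x,np.degrees(r.x[2]),r.fun.reshape(-1,2).tolist() if nm=="both" else "", "mouth",W(r.x,(-.111,0,.093)))
print(tri(a,S(72,345),b,C(70,480)))
p=np.array(a["T"])
E
python3 -m handwheel '[{"x":6,"y":6,"wz":0.17},{"x":11,"y":11,"wz":0.34},{"x":16,"y":16,"wz":0.5},{"x":20,"y":22,"wz":0.68},{"x":23,"y":28,"wz":0.85},{"x":24,"y":34,"wz":1.02},{"x":25,"y":40,"wz":1.02},{"x":25,"y":46,"wz":1.02},{"x":25,"y":52,"wz":1.02},{"x":25,"y":58,"wz":1.02}]' 1 100
```

```text
rod [0.4349 0.3142 0.06  ] [0.4256 0.2495 0.06  ] [0.4101 0.1364 0.06  ] 0.17958158180987796 0.11419980357232441 -97.96384008111143
top [ 0.5854 -0.2952 -1.4197] -81.34065782184233  mouth [np.float64(0.5687228587072404), np.float64(-0.18549068716401423), 0.093]
scene [ 0.5792 -0.3036 -1.4045] -80.47224974114437  mouth [np.float64(0.5607908636996912), np.float64(-0.19410513378655903), 0.093]
both [ 0.5852 -0.2985 -1.4124] -80.92501644790977 [[-1.5018041183663513, -4.575995056253163], [0.09385283140653655, -3.1555308108672193], [-1.136735513151791, -0.7690364990736498], [1.6013405941853875, 0.30953382982690414], [-2.2307965412895214, -0.5226715565608231], [0.28674981637902874, -0.08001094538673215], [1.5577829178627667, -0.3213746088820244], [1.5661893051363904, 1.097277695821191], [1.755965621892983, -0.8253069788532059], [1.2540420701000699, 0.9683333204324924]] mouth [np.float64(0.5676833934169716), np.float64(-0.18888034371220988), 0.093]
(array([ 0.5731, -0.1886,  0.089 ]), np.float64(0.005291841193064125))invalid input
```

```bash
python3 -m handwheel '[{"x":6,"y":6,"z":0,"wx":0,"wy":0,"wz":0.17},{"x":11,"y":11,"z":0,"wx":0,"wy":0,"wz":0.34},{"x":16,"y":16,"z":0,"wx":0,"wy":0,"wz":0.5},{"x":20,"y":22,"z":0,"wx":0,"wy":0,"wz":0.68},{"x":23,"y":28,"z":0,"wx":0,"wy":0,"wz":0.85},{"x":24,"y":34,"z":0,"wx":0,"wy":0,"wz":1.053},{"x":25,"y":40,"z":0,"wx":0,"wy":0,"wz":1.053},{"x":25,"y":46,"z":0,"wx":0,"wy":0,"wz":1.053},{"x":25,"y":52,"z":0,"wx":0,"wy":0,"wz":1.053},{"x":25,"y":58,"z":0,"wx":0,"wy":0,"wz":1.053}]' 1 100
```

```text
clock: 2.75
tool_pos: [0.489, -0.06, 0.2316]
eef_rot: [0.755, 0.656, 0.0, 0.0]
ft_force: [0.5, 0.5, -0.2]
grip_width: 0.0853
gripper_force: 0.0
```

```bash
python3 -m handwheel '[{"x":-1,"y":6,"z":0,"wx":0,"wy":0,"wz":0},{"x":-2,"y":12,"z":0,"wx":0,"wy":0,"wz":0},{"x":-3,"y":18,"z":0,"wx":0,"wy":0,"wz":0},{"x":-4.5,"y":24,"z":-3,"wx":0,"wy":0,"wz":0},{"x":-5.9,"y":29,"z":-6,"wx":0,"wy":0,"wz":0},{"x":-5.9,"y":30.7,"z":-10,"wx":0,"wy":0,"wz":0},{"x":-5.9,"y":30.7,"z":-11,"wx":0,"wy":0,"wz":0},{"x":-5.9,"y":30.7,"z":-11,"wx":0,"wy":0,"wz":0},{"x":-5.9,"y":30.7,"z":-11,"wx":0,"wy":0,"wz":0}]' 1 100
python3 - <<'E'
from h import *
b=ctrl.get_image("top");a=ctrl.get_image("scene");s=ctrl.read_state();print(s["tool_pos"],s["eef_rot"])
w=np.zeros((600,800,3),np.uint8);w[:400]=cv2.resize(b["pixels"][180:250,130:270,::-1],(800,400),interpolation=2)[:, :]
w[400:,:400]=cv2.resize(a["pixels"][140:220,140:300,::-1],(400,200),interpolation=2);cv2.imwrite("pics/c3.png",w)
E
```

```text
clock: 3.88
tool_pos: [0.4316, 0.2447, 0.1233]
eef_rot: [0.755, 0.655, 0.002, 0.001]
ft_force: [0.6, -0.8, 1.7]
grip_width: 0.0852
gripper_force: 0.0
[0.43152472 0.24478632 0.12329982] [7.55323361e-01 6.55350057e-01 1.62591449e-03 5.29284339e-04]
```

View pics/c3.png

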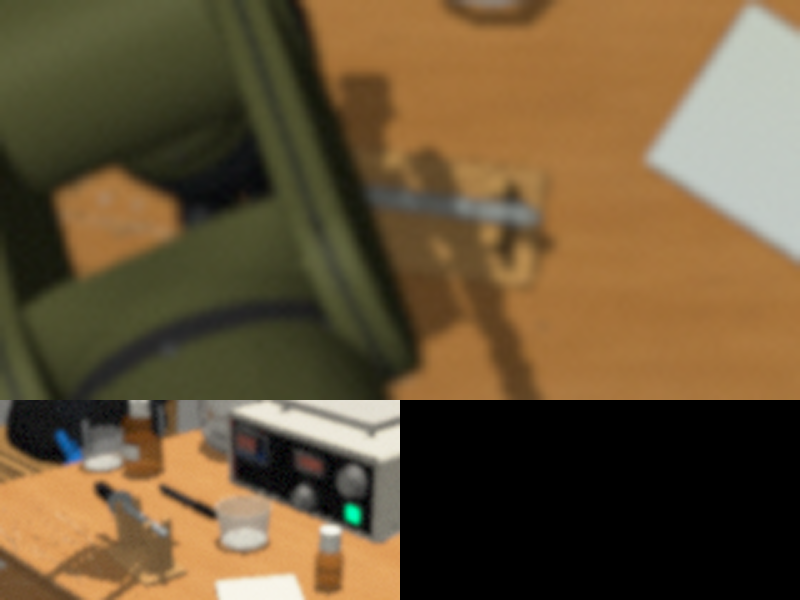

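The TCP stopped 38 mm short in y, because shifts count from the clipped pose of the previous call. The crop shows the forearm over the rod, but the gripper doesn't appear in the scene crop, so I'll check the whole frame.

```bash
python3 - <<'E'
from h import *
a=ctrl.get_image("scene");s=ctrl.read_state();print(proj(a,s["tool_pos"]),proj(a,s["tool_pos"]+[0,0,.1]))
cv2.imwrite("pics/s4.png",a["pixels"][:,:,::-1])
E
```

```text
[188.53232992 161.3606684 ] [185.67042219 127.85168616]
```

View pics/s4.png

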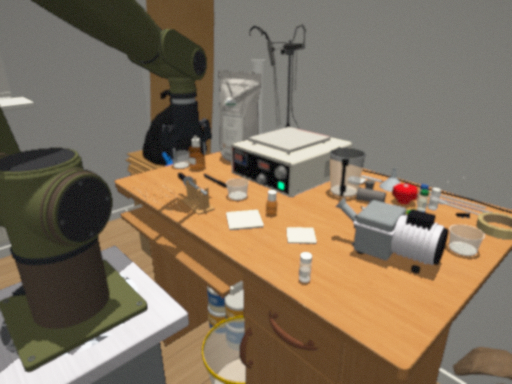

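The gripper is at (180,130) above the rod, as the kinematics say. I'll shift y, descend and check.

```bash
python3 -m handwheel '[{"x":-0.1,"y":3.8,"z":0,"wx":0,"wy":0,"wz":0},{"x":-0.1,"y":3.8,"z":0,"wx":0,"wy":0,"wz":0},{"x":-0.1,"y":3.8,"z":-4,"wx":0,"wy":0,"wz":0},{"x":-0.1,"y":3.8,"z":-8,"wx":0,"wy":0,"wz":0},{"x":-0.1,"y":3.8,"z":-8,"wx":0,"wy":0,"wz":0},{"x":-0.1,"y":3.8,"z":-8,"wx":0,"wy":0,"wz":0}]' 1 100
```

```text
clock: 4.78
tool_pos: [0.4302, 0.2832, 0.0429]
eef_rot: [0.755, 0.656, 0.001, 0.0]
ft_force: [0.1, 0.7, 0.9]
grip_width: 0.0856
gripper_force: 0.0
```

```bash
python3 -m handwheel '[{"x":0,"y":0,"z":-0.15,"wx":0,"wy":0,"wz":0},{"x":0,"y":0,"z":-0.15,"wx":0,"wy":0,"wz":0},{"x":0,"y":0,"z":-0.15,"wx":0,"wy":0,"wz":0},{"x":0,"y":0,"z":-0.15,"wx":0,"wy":0,"wz":0},{"x":0,"y":0,"z":-0.15,"wx":0,"wy":0,"wz":0},{"x":0,"y":0,"z":-0.15,"wx":0,"wy":0,"wz":0},{"x":0,"y":0,"z":-0.15,"wx":0,"wy":0,"wz":0},{"x":0,"y":0,"z":-0.15,"wx":0,"wy":0,"wz":0},{"x":0,"y":0,"z":-0.15,"wx":0,"wy":0,"wz":0},{"x":0,"y":0,"z":-0.15,"wx":0,"wy":0,"wz":0}]' -1 60
```

```text
clock: 6.02
tool_pos: [0.4294, 0.2831, 0.04]
eef_rot: [0.755, 0.656, 0.0, 0.0]
ft_force: [0.2, -0.6, 3.4]
grip_width: 0.0129
gripper_force: 61.5
```

```bash
python3 -m handwheel '[{"x":0,"y":0,"z":1.5,"wx":0,"wy":0,"wz":0},{"x":0,"y":0,"z":5,"wx":0,"wy":0,"wz":0},{"x":0,"y":0,"z":9,"wx":0,"wy":0,"wz":0},{"x":0,"y":0,"z":14,"wx":0,"wy":0,"wz":0},{"x":1,"y":-3,"z":18,"wx":0,"wy":0,"wz":0.06},{"x":2.5,"y":-8,"z":20,"wx":0,"wy":0,"wz":0.12},{"x":4,"y":-13,"z":20,"wx":0,"wy":0,"wz":0.18},{"x":5.5,"y":-18,"z":20,"wx":0,"wy":0,"wz":0.24},{"x":7,"y":-22,"z":20,"wx":0,"wy":0,"wz":0.298},{"x":8,"y":-24,"z":20,"wx":0,"wy":0,"wz":0.298}]' -1 100
```

```text
clock: 7.28
tool_pos: [0.5088, 0.0413, 0.2399]
eef_rot: [0.65, 0.76, -0.0, -0.001]
ft_force: [-0.2, 0.1, -0.8]
grip_width: 0.0124
gripper_force: 98.4
```

```bash
python3 -m handwheel '[{"x":1,"y":-2,"z":0,"wx":0.15,"wy":0.024,"wz":0},{"x":2,"y":-4,"z":0,"wx":0.3,"wy":0.048,"wz":0},{"x":3.3,"y":-7,"z":0,"wx":0.45,"wy":0.071,"wz":0},{"x":3.3,"y":-7,"z":0,"wx":0.604,"wy":0.095,"wz":0},{"x":3.3,"y":-7,"z":0,"wx":0.604,"wy":0.095,"wz":0},{"x":3.3,"y":-7,"z":0,"wx":0.604,"wy":0.095,"wz":0},{"x":3.3,"y":-7,"z":0,"wx":0.604,"wy":0.095,"wz":0}]' -1 100
cat > rod.py <<'E'
from h import *
from scipy.spatial.transform import Rotation as Ro
np.set_printoptions(precision=4,suppress=True)
def pose():
    s=ctrl.read_state();R=Ro.from_quat(s["eef_rot"]).as_matrix();g=s["tool_pos"]-ctrl.tcp_to_grasp*R[:,2]
    d=np.cross(R[:,1],R[:,2]); return s,g,d if d[1]<0 else -d
if __name__=="__main__":
    import sys
    a=ctrl.get_image("scene");b=ctrl.get_image("top");s,g,d=pose()
    print(s["clock"],s["tool_pos"],"g",g,"d",d,"pitch",np.degrees(np.arcsin(-d[2])),"yaw",np.degrees(np.arctan2(d[1],d[0])),"w",s["grip_width"])
    for n,x in(("rod_tip",.148),("guide_tube",None)):
        for nm,i in(("scene",a),("top",b)):
            print(n,nm,"pred",proj(i,g+d*x) if x else proj(i,(.567,-.189,.093)),[(np.round(q["at"],1).tolist(),round(q["score"],2)) for q in ctrl.landmark_of(n,i)[:2]])
    w=np.zeros((600,800,3),np.uint8)
    w[:,:480]=0;w[:300,:800]=cv2.resize(b["pixels"][115:190,250:450,::-1],(800,300),interpolation=2)
    w[300:,:800]=cv2.resize(a["pixels"][150:240,240:480,::-1],(800,300),interpolation=2);cv2.imwrite(sys.argv[1],w)
E
python3 rod.py pics/p5.png
```

```text
clock: 8.15
tool_pos: [0.542, -0.0258, 0.2408]
eef_rot: [0.618, 0.726, 0.196, -0.228]
ft_force: [0.5, -0.1, -1.1]
grip_width: 0.0121
gripper_force: 98.5
8.25 [ 0.5421 -0.0259  0.2408] g [ 0.5437 -0.0365  0.2561] d [ 0.1317 -0.809  -0.5728] pitch 34.94777243423509 yaw -80.75668058411422 w 0.01235469208184004
rod_tip scene pred [329.2781 169.1775] [([330.9, 167.6], 0.79)]
rod_tip top pred [345.0802 146.5546] []
guide_tube scene pred [339.2437 203.0814] [([340.9, 203.3], 0.47)]
guide_tube top pred [352.6692 153.2273] []
```

View pics/p5.png

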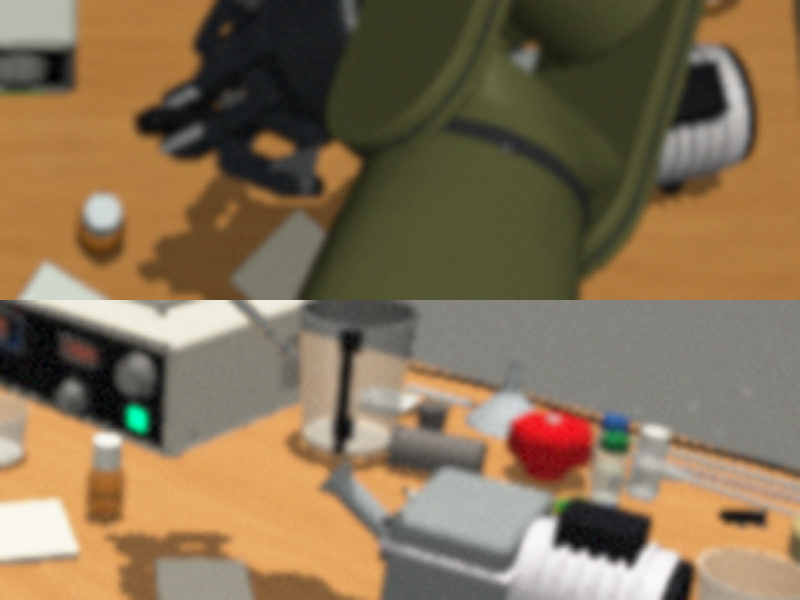

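The network's tip is within 2 px of the predicted one, so the rod sits in the hand as expected. The arm blocks the top view, and the scene crop shows the tube mouth free at (342,204). Next I'll move to 30 mm before the mouth.

```bash
python3 -m handwheel '[{"x":0,"y":-0.8,"z":-3,"wx":0,"wy":0,"wz":0},{"x":0,"y":-0.8,"z":-6.1,"wx":0,"wy":0,"wz":0},{"x":0,"y":-0.8,"z":-6.1,"wx":0,"wy":0,"wz":0},{"x":0,"y":-0.8,"z":-6.1,"wx":0,"wy":0,"wz":0}]' -1 100
python3 rod.py pics/p6.png; python3 - <<'E'
from h import *
a=ctrl.get_image("scene")
cv2.imwrite("pics/p7.png",cv2.resize(a["pixels"][150:240,290:410,::-1],(800,600),interpolation=2))
E
```

```text
clock: 8.95
tool_pos: [0.5426, -0.0349, 0.18]
eef_rot: [0.619, 0.726, 0.196, -0.228]
ft_force: [-1.3, -0.5, -0.8]
grip_width: 0.0126
gripper_force: 98.5
9.05 [ 0.543  -0.0352  0.1806] g [ 0.5446 -0.0458  0.196 ] d [ 0.131  -0.8091 -0.5728] pitch 34.94816129016207 yaw -80.80580426099068 w 0.012602291604929131
rod_tip scene pred [330.9072 193.552 ] [([331.0, 195.2], 0.77)]
rod_tip top pred [344.7324 152.6158] []
guide_tube scene pred [339.2437 203.0814] [([340.2, 202.3], 0.46)]
guide_tube top pred [352.6692 153.2273] []
```

View pics/p7.png

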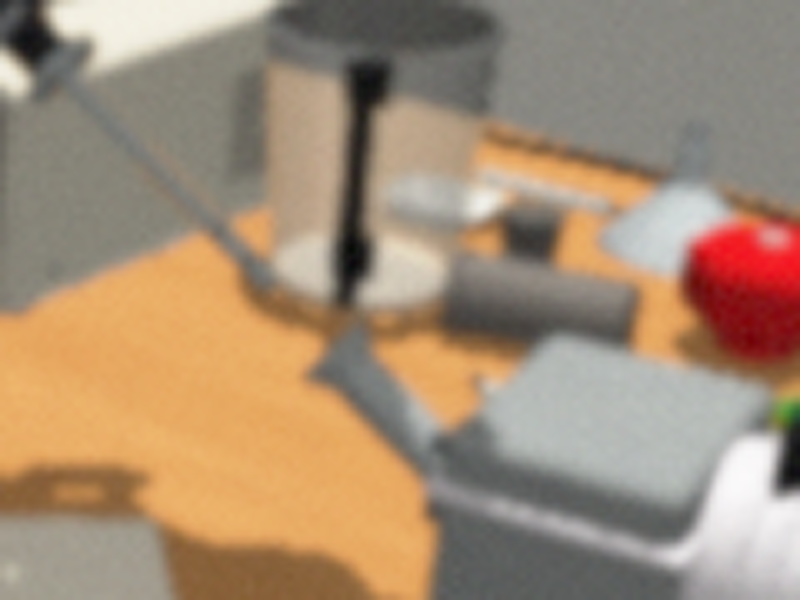

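The crop shows the rod tip at (330,193) and the mouth centre at (340,202). The rod's line runs right into the mouth centre, and the slopes match. Inserting in stages and watching the force.

```bash
python3 -m handwheel '[{"x":0.2,"y":-1.2,"z":-0.86,"wx":0,"wy":0,"wz":0},{"x":0.33,"y":-2.02,"z":-1.43,"wx":0,"wy":0,"wz":0},{"x":0.46,"y":-2.83,"z":-2.0,"wx":0,"wy":0,"wz":0},{"x":0.59,"y":-3.64,"z":-2.58,"wx":0,"wy":0,"wz":0},{"x":0.59,"y":-3.64,"z":-2.58,"wx":0,"wy":0,"wz":0},{"x":0.59,"y":-3.64,"z":-2.58,"wx":0,"wy":0,"wz":0}]' -1 100; python3 - <<'E'
from rod import *
s,g,d=pose();print(g,d,"force",s["ft_force"],"along",s["ft_force"]@d,"mom",s["moment"])
print("tip beyond mouth est",(g+.148*d-[.567,-.189,.093])@d)
E
```

```text
clock: 10.05
tool_pos: [0.5481, -0.0713, 0.1529]
eef_rot: [0.619, 0.725, 0.196, -0.229]
ft_force: [0.9, 0.1, -1.7]
grip_width: 0.0125
gripper_force: 98.4
[ 0.5497 -0.0819  0.1682] [ 0.1292 -0.8085 -0.5741] force [ 0.884   0.0661 -1.7149] along 1.0452863391210632 mom [-0.144  -0.3238  0.0502]
tip beyond mouth est 0.01601825127760448
```

```bash
python3 -m handwheel '[{"x":0.13,"y":-0.81,"z":-0.57,"wx":0,"wy":0,"wz":0},{"x":0.26,"y":-1.62,"z":-1.15,"wx":0,"wy":0,"wz":0},{"x":0.39,"y":-2.43,"z":-1.72,"wx":0,"wy":0,"wz":0},{"x":0.39,"y":-2.43,"z":-1.72,"wx":0,"wy":0,"wz":0}]' -1 100; python3 - <<'E'
from rod import *
s,g,d=pose();print(g,d,"force",s["ft_force"],"along",s["ft_force"]@d,"mom",s["moment"])
a=ctrl.get_image("scene")
cv2.imwrite("pics/p8.png",cv2.resize(a["pixels"][150:240,290:410,::-1],(800,600),interpolation=2))
E
```

```text
clock: 10.55
tool_pos: [0.5523, -0.0966, 0.1349]
eef_rot: [0.619, 0.725, 0.196, -0.228]
ft_force: [4.9, -0.2, -4.1]
grip_width: 0.0126
gripper_force: 98.5
[ 0.5539 -0.1072  0.1502] [ 0.1287 -0.8095 -0.5728] force [ 4.8998 -0.2323 -4.0704] along 3.1502995827438265 mom [-0.2871 -0.9413  0.0279]
```

View pics/p8.png

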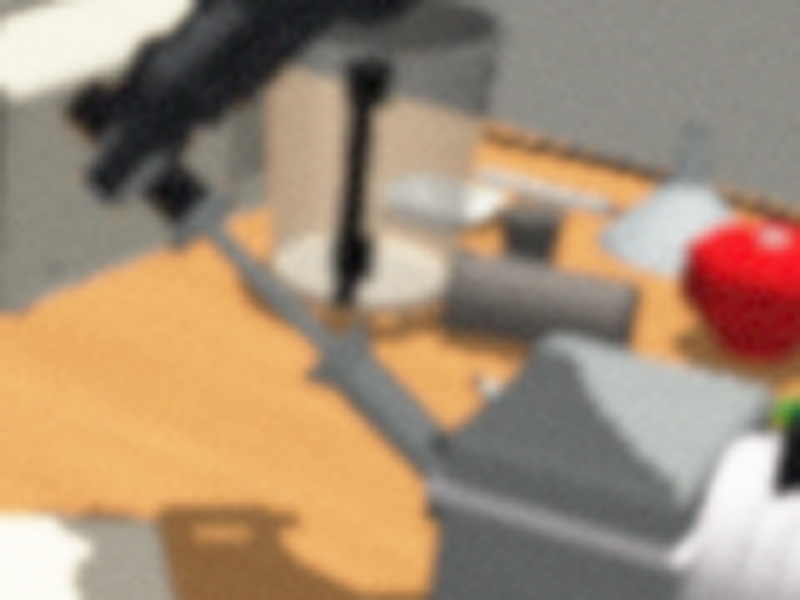

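```bash
python3 -m handwheel '[{"x":0.15,"y":0,"z":-0.05,"wx":0,"wy":0,"wz":0},{"x":0.15,"y":0,"z":-0.05,"wx":0,"wy":0,"wz":0},{"x":0.15,"y":0,"z":-0.05,"wx":0,"wy":0,"wz":0}]' -1 100; python3 - <<'E'
from rod import *
s,g,d=pose();print(g,d,"force",s["ft_force"],"mom",s["moment"])
E
python3 -m handwheel '[{"x":0.13,"y":-0.81,"z":-0.57,"wx":0,"wy":0,"wz":0},{"x":0.26,"y":-1.62,"z":-1.15,"wx":0,"wy":0,"wz":0},{"x":0.26,"y":-1.62,"z":-1.15,"wx":0,"wy":0,"wz":0}]' -1 100; python3 - <<'E'
from rod import *
s,g,d=pose();print(g,d,"force",s["ft_force"],"mom",s["moment"])
E
```

```text
clock: 10.98
tool_pos: [0.553, -0.0956, 0.1353]
eef_rot: [0.619, 0.725, 0.195, -0.229]
ft_force: [1.1, 0.1, -2.0]
grip_width: 0.0125
gripper_force: 98.3
[ 0.5547 -0.1062  0.1506] [ 0.1288 -0.8086 -0.5741] force [ 1.1005  0.0759 -2.0053] mom [-0.2427 -0.2819  0.0171]
clock: 11.35
tool_pos: [0.5559, -0.1127, 0.123]
eef_rot: [0.619, 0.725, 0.196, -0.229]
ft_force: [1.1, 0.2, -2.8]
grip_width: 0.0123
gripper_force: 98.4
[ 0.5576 -0.1233  0.1383] [ 0.1281 -0.8089 -0.5739] force [ 1.1466  0.2247 -2.8152] mom [-0.2001 -0.3501 -0.0082]
```

```bash
python3 -m handwheel '[{"x":0.14,"y":-0.81,"z":-0.6,"wx":0,"wy":0,"wz":0},{"x":0.27,"y":-1.62,"z":-1.2,"wx":0,"wy":0,"wz":0},{"x":0.41,"y":-2.43,"z":-1.77,"wx":0,"wy":0,"wz":0},{"x":0.48,"y":-2.83,"z":-2.06,"wx":0,"wy":0,"wz":0},{"x":0.48,"y":-2.83,"z":-2.06,"wx":0,"wy":0,"wz":0}]' -1 100; python3 - <<'E'
from rod import *
s,g,d=pose();print(g,d,"force",s["ft_force"],"along",s["ft_force"]@d,"mom",s["moment"],"left",([.567,-.189,.093]-.038*d-g)@d)
E
```

```text
clock: 11.98
tool_pos: [0.5608, -0.1407, 0.1028]
eef_rot: [0.619, 0.725, 0.196, -0.228]
ft_force: [1.9, -0.6, -2.9]
grip_width: 0.0125
gripper_force: 98.4
[ 0.5625 -0.1513  0.1181] [ 0.1287 -0.809  -0.5735] force [ 1.8762 -0.5626 -2.8782] along 2.34736354465605 mom [-0.3065 -0.3201  0.033 ] left 0.007480862731964257
```

Creeping the last millimetres until the collar stops.

```bash
python3 -m handwheel '[{"x":0.06,"y":-0.25,"z":-0.17,"wx":0,"wy":0,"wz":0},{"x":0.1,"y":-0.49,"z":-0.34,"wx":0,"wy":0,"wz":0},{"x":0.13,"y":-0.73,"z":-0.52,"wx":0,"wy":0,"wz":0},{"x":0.14,"y":-0.81,"z":-0.57,"wx":0,"wy":0,"wz":0},{"x":0.14,"y":-0.81,"z":-0.57,"wx":0,"wy":0,"wz":0}]' -1 100; python3 - <<'E'
from rod import *
s,g,d=pose();print(g,d,"force",s["ft_force"],"along",s["ft_force"]@d,"mom",s["moment"],"left",([.567,-.189,.093]-.038*d-g)@d)
E
```

```text
clock: 12.6
tool_pos: [0.5618, -0.1459, 0.0993]
eef_rot: [0.618, 0.725, 0.197, -0.231]
ft_force: [-1.1, 9.6, 6.5]
grip_width: 0.0125
gripper_force: 98.7
[ 0.5635 -0.1566  0.1145] [ 0.1299 -0.8047 -0.5794] force [-1.1169  9.6011  6.4611] along -11.613923259346592 mom [1.4041 0.3101 0.1216] left 0.0010023691177139884
```

```bash
python3 -m handwheel '[{"x":0.02,"y":-0.16,"z":-0.11,"wx":0,"wy":0,"wz":0},{"x":0.04,"y":-0.24,"z":-0.17,"wx":0,"wy":0,"wz":0},{"x":0.04,"y":-0.24,"z":-0.17,"wx":0,"wy":0,"wz":0},{"x":0.04,"y":-0.24,"z":-0.17,"wx":0,"wy":0,"wz":0}]' -1 100; python3 - <<'E'
from rod import *
s,g,d=pose();print(g,d,"force",s["ft_force"],"along",s["ft_force"]@d,"mom",s["moment"],"left",([.567,-.189,.093]-.038*d-g)@d)
a=ctrl.get_image("scene")
cv2.imwrite("pics/p9.png",cv2.resize(a["pixels"][150:240,290:410,::-1],(800,600),interpolation=2))
E
```

```text
clock: 13.1
tool_pos: [0.5618, -0.1459, 0.0994]
eef_rot: [0.616, 0.725, 0.199, -0.234]
ft_force: [-5.2, 17.8, 13.9]
grip_width: 0.0125
gripper_force: 98.9
[ 0.5635 -0.1567  0.1145] [ 0.1308 -0.8009 -0.5843] force [-5.1679 17.8442 13.9246] along -23.103960457633217 mom [2.7621 0.79   0.2233] left 0.0009042362273076965
```

View pics/p9.png

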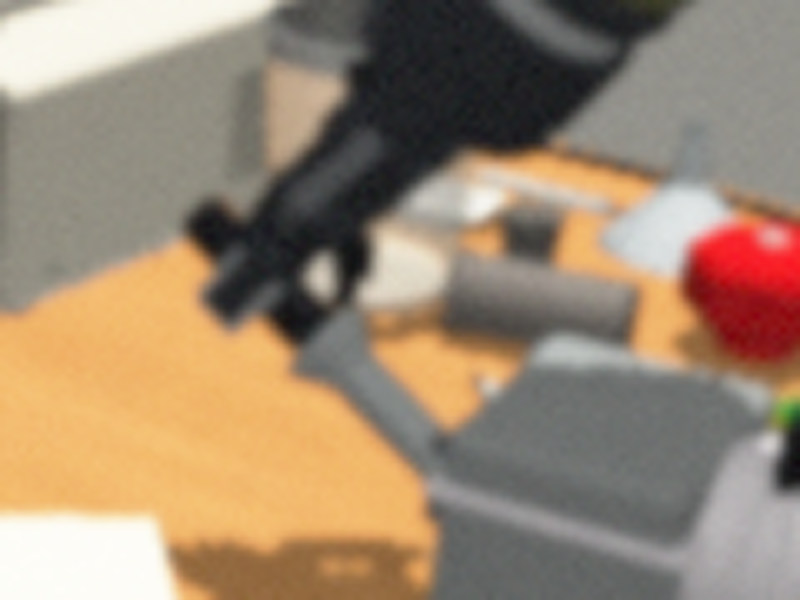

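The collar is flush on the rim at crop (330,340), with a hard stop at 23 N and no further travel. Drawing the rod out along the tube now.

```bash
python3 -m handwheel '[{"x":-0.13,"y":0.81,"z":0.57,"wx":0,"wy":0,"wz":0},{"x":-0.39,"y":2.4,"z":1.72,"wx":0,"wy":0,"wz":0},{"x":-0.65,"y":4.0,"z":2.87,"wx":0,"wy":0,"wz":0},{"x":-0.91,"y":5.65,"z":4.0,"wx":0,"wy":0,"wz":0},{"x":-1.17,"y":7.3,"z":5.16,"wx":0,"wy":0,"wz":0},{"x":-1.43,"y":8.9,"z":6.3,"wx":0,"wy":0,"wz":0},{"x":-1.7,"y":10.5,"z":7.45,"wx":0,"wy":0,"wz":0},{"x":-2.0,"y":12.5,"z":8.8,"wx":0,"wy":0,"wz":0},{"x":-2.0,"y":12.5,"z":8.8,"wx":0,"wy":0,"wz":0},{"x":-2.0,"y":12.5,"z":8.8,"wx":0,"wy":0,"wz":0}]' -1 100; python3 rod.py pics/p10.png
```

```text
clock: 14.4
tool_pos: [0.5425, -0.0255, 0.1838]
eef_rot: [0.619, 0.726, 0.196, -0.228]
ft_force: [-0.0, 0.3, -1.5]
grip_width: 0.0123
gripper_force: 98.5
14.5 [ 0.5424 -0.0258  0.1833] g [ 0.5441 -0.0364  0.1986] d [ 0.1283 -0.8086 -0.5742] pitch 35.04704850310934 yaw -80.98140180906805 w 0.012586061369764659
rod_tip scene pred [327.519  191.5981] [([330.2, 190.6], 0.69)]
rod_tip top pred [341.1461 152.7725] []
guide_tube scene pred [339.2437 203.0814] [([340.2, 199.4], 0.71)]
guide_tube top pred [352.6692 153.2273] []
```

```bash
python3 -m handwheel '[{"x":-0.5,"y":2.5,"z":2,"wx":-0.15,"wy":-0.024,"wz":0},{"x":-1,"y":5,"z":3,"wx":-0.3,"wy":-0.048,"wz":0},{"x":-1.5,"y":8,"z":3,"wx":-0.45,"wy":-0.071,"wz":0},{"x":-2,"y":11,"z":3,"wx":-0.605,"wy":-0.095,"wz":0},{"x":-2,"y":13,"z":3,"wx":-0.605,"wy":-0.095,"wz":0},{"x":-2,"y":13,"z":3,"wx":-0.605,"wy":-0.095,"wz":0},{"x":-2,"y":13,"z":3,"wx":-0.605,"wy":-0.095,"wz":0}]' -1 100
python3 -m handwheel '[{"x":-1,"y":2,"z":-1,"wx":0,"wy":0,"wz":-0.1},{"x":-2,"y":5,"z":-3,"wx":0,"wy":0,"wz":-0.2},{"x":-2.7,"y":7,"z":-6,"wx":0,"wy":0,"wz":-0.3},{"x":-2.8,"y":7.2,"z":-9,"wx":0,"wy":0,"wz":-0.419},{"x":-2.8,"y":7.2,"z":-11,"wx":0,"wy":0,"wz":-0.419},{"x":-2.8,"y":7.2,"z":-11,"wx":0,"wy":0,"wz":-0.419},{"x":-2.8,"y":7.2,"z":-11,"wx":0,"wy":0,"wz":-0.419}]' -1 100
python3 - <<'E'
from rod import *
a=ctrl.get_image("scene");b=ctrl.get_image("top");s,g,d=pose();t=g+.148*d;print(g,d,"tip",t,"to tile",t-[.4555,.0319,.108])
for n,x in(("rod_tip",.148),("rod_handle",0)):
    for m,i in(("scene",a),("top",b)):print(n,m,proj(i,g+d*x),[q["at"] for q in ctrl.landmark_of(n,i)[:2]])
w=np.zeros((600,800,3),np.uint8);w[:300]=cv2.resize(a["pixels"][150:240,140:380,::-1],(800,300),interpolation=2);w[300:]=cv2.resize(b["pixels"][150:240,140:380,::-1],(800,300),interpolation=2);cv2.imwrite("pics/p11.png",w)
E
```

```text
clock: 15.58
tool_pos: [0.5226, 0.1037, 0.2135]
eef_rot: [0.649, 0.76, -0.001, 0.0]
ft_force: [-0.5, -0.3, -1.0]
grip_width: 0.0125
gripper_force: 98.5
clock: 16.45
tool_pos: [0.4955, 0.1757, 0.1047]
eef_rot: [0.794, 0.608, 0.0, 0.0]
ft_force: [-0.1, -0.0, -0.3]
grip_width: 0.0126
gripper_force: 98.4
[0.4957 0.1761 0.124 ] [-0.259  -0.9659 -0.0002] tip [0.4574 0.0332 0.124 ] to tile [0.0019 0.0013 0.016 ]
rod_tip scene [242.8107 178.0525] []
rod_tip top [265.1278 195.0315] [[262.3, 194.4]]
rod_handle scene [220.3415 161.454 ] [[217.6, 160.9]]
rod_handle top [205.9536 179.9573] []
```

View pics/p11.png

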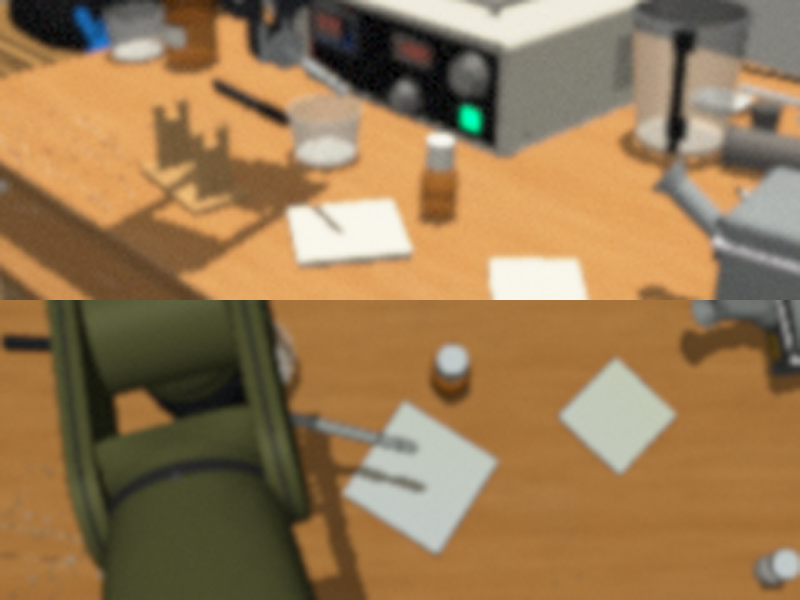

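In the top view the tip is at (265,194), as predicted, over the middle of the large tile; the scene view agrees at about (244,178). I'll lower it 1.5 cm, let it settle and hand in.

```bash
python3 -m handwheel '[{"x":-0.2,"y":-0.1,"z":-0.7,"wx":0,"wy":0,"wz":0},{"x":-0.2,"y":-0.1,"z":-1.4,"wx":0,"wy":0,"wz":0},{"x":-0.2,"y":-0.1,"z":-1.5,"wx":0,"wy":0,"wz":0},{"x":-0.2,"y":-0.1,"z":-1.5,"wx":0,"wy":0,"wz":0},{"x":-0.2,"y":-0.1,"z":-1.5,"wx":0,"wy":0,"wz":0},{"x":-0.2,"y":-0.1,"z":-1.5,"wx":0,"wy":0,"wz":0}]' -1 100
python3 -c "
from rod import *
s,g,d=pose();print(g+.148*d,d,abs(s['dq']).max());print(ctrl.close_job())"
```

```text
clock: 17.5
tool_pos: [0.4928, 0.1754, 0.0891]
eef_rot: [0.793, 0.609, -0.0, 0.0]
ft_force: [0.8, -0.2, -1.5]
grip_width: 0.0126
gripper_force: 98.4
[0.4546 0.0325 0.1079] [-0.258  -0.9661  0.0008] 0.002895328166580364
the job is handed in; nothing more can be done
None
```

I pushed the rod fully into the pump's guide tube until the collar stopped, drew it out, and handed in at 17.5 s with it held level, its tip about 10 cm above the middle of the 90 mm tile; no verdict came back.

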